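# Find the true stage disc with a straightedge

### The arm

A 6-joint arm with a two-finger parallel gripper is mounted at the origin on the work surface. World frame = base frame: x ahead of the robot, y to its left, z up, the work surface at z = 0. Lengths are in mm, angles in rad, forces in N, time in s.
With the tool pointing down it reaches from about 425 to 925 mm from the base axis. Payload 12.5 kg.
Tool frame: the origin (TCP) lies on the centre line of the jaws, within the pads' length; the fingertips stand 25 mm ahead of it and the grasp point (between the pads) lies 6 mm ahead of it (env.finger_overhang is the distance from the TCP to the fingertips, in mm); z points along the fingers, y is the direction in which the jaws open and shut (so a half turn about z gives the same grasp; the last joint's range is limited). The gripper opens to 85 mm and grips with 20 to 120 N. Pads are 22 mm wide; open, the fingers measure 114 mm over their backs; the gripper's body (76 mm by 85 mm) begins 54 mm behind the grasp point. The pads swing forward as they close: fully open they stand 13 mm farther back than shut.
Start: joints at [-1.396, 0.491, 1.559, -0, 1.092, -0.106], TCP at [173.225, -600.529, 256.327] pointing down, gripper open.
Joint ranges: [-3.1, 3.1], [-0.84, 2.19], [0.05, 2.79], [-1.13, 4.28], [0.06, 2.93], [-2.69, 2.69]. Speed limits (rad/s): [2.22, 2.22, 2.79, 3.14, 3.14, 3.14].

### API

Orientations are given as a unit quaternion [w, x, y, z].
In Python, from bench import env gives the robot as it stands.
- The arm moves only by the shell command python3 -m jog 'ROWS' [OPENING] [FORCE]. ROWS is JSON, a list of rows, each an object of numbers: "dx", "dy", "dz": the shift along the tool's x, y, z scaled (see below); "ax", "ay", "az": the turn, a rotation vector about the tool's x, y, z scaled (see below). In form: [{"dx": .., "dy": .., "dz": .., "ax": .., "ay": .., "az": ..}, ...]. A call has 1 to 20 rows; each row is the pose to reach, as a shift and turn from the pose commanded when the call began, along the tool's axes at that moment, turning the shorter way round; what a row does not reach only later rows make up. The controller multiplies each number of a shift by 1000 mm and each number of a turn by 360 degrees. A row lasts 1/10 s, in which the tool goes at most 50 mm and 8.59 degrees, less where a joint would pass 70% of its speed; a pose out of reach is approached as far as the arm can. A call with a number of a shift or a turn outside -1 to 1 is refused whole. A call with a gripper value outside its range is refused whole. OPENING is the closure, from 0 (fully open) to 1 (shut), set as the call begins (- or left out, the last holds). The fingers move at their own pace and stop on an object; FORCE is the grip in N (left out, the last holds). Time passes only in rows, so rows that repeat a pose let the fingers close. It gives the time, the measured TCP pose, the force and the opening at its end, in the units of the state.
- env.observe(): the state, without advancing time (a new reading comes with each control period).
- env.grab_frame(name): name is "scene" or "top" or "wrist"; returns a dict with "image" (400x640x3 uint8, blue, green, red), "fx", "fy", "cx", "cy" (pixels), "R" (3x3) and "t" (3): a world point X has camera coordinates R X + t. Camera axes: x right, y down, z forward; pixel columns grow to the right and rows downward; lengths in mm; the calibration is good to about 2 mm. A picture is of the moment at which its call begins. There is no depth.
- env.finish_job(): hands the job in, once; it reports no verdict.
The state is a dict: "time_s": time; "joint_positions": joint angles; "qvel": joint speeds; "tau": joint torques, N m; "position": TCP position; "eef_rot": TCP orientation; "contact_force": force on the tool from outside, world axes, zero at the start; "torque": the same for the moment, N m; "grip_width": finger opening in mm.
Only numpy, scipy, OpenCV 4.12 (cv2) and the standard library are available. Lean on these libraries where they do the work, as an engineer would, in place of code of your own. Each camera call takes 0.05 s, during which the arm holds its last target.

### The job

One of the two round microscope stage discs has a flat face and the other is crowned. Pick up the straightedge by its black grip, lay it (do not drop it) across the middle of a disc, let go and press its ends down with the closed fingers, gently, first the end with the hanging hole and then the plain end, keeping each press on for a second with about 5 N and never over 20 N, to feel whether it rocks. If it rocks, take it to the other disc and press both ends there in the same order; leave it lying across the middle of the disc on which it does not rock, and do not disturb the other things on the bench.

Things in the scene. Friction and masses are not known exactly. Their poses are not given: they have to be found in the camera images.
- nest_1: robot's left (+y) disc's fixed white holder, 130 mm square; origin on the bench under the centre of the fixed round dark disc it carries (170 mm across, rim 34 to 42 mm above the bench, differs, unmeasured). One disc, either, is flat; the other's middle, 30 mm across, is 4 mm above its rim, sloping evenly: a bar across it may balance level but an end pressed by 2 N drops 2 mm or more; on the flat disc it stays
- nest_2: robot's right (-y) disc's fixed white holder, 130 mm square; origin on the bench under the centre of the fixed round dark disc it carries (170 mm across, rim 34 to 42 mm above the bench, differs, unmeasured). One disc, either, is flat; the other's middle, 30 mm across, is 4 mm above its rim, sloping evenly: a bar across it may balance level but an end pressed by 2 N drops 2 mm or more; on the flat disc it stays
- edge_grip (a point): the straightedge's grip point. The straightedge is a loose steel bar 150 long (without its tab) x 24 wide x 12 mm high, about 0.36 kg, lying on the bench, with a black grip on the middle of its top: 40 long x 16 wide, from 12 to 48 mm above the bar's underside. This point is inside the grip, 32 mm above the underside. x along the bar to the end with the hole, z up
- edge_hole_end (a point): where to press the end with the hole (a 14 mm hanging hole in a thin tab that sticks out 27 mm past that end of the bar, clear of the face): the top centre of that end's soft black rubber thumb pad (24 x 22 mm, 8 mm high), 60 mm from the middle, 20 mm above the bar's underside. The pad gives 0.5 mm for 5 N, at most 3 mm
- edge_plain_end (a point): where to press the plain end (no tab): the top centre of its rubber thumb pad, the same as the other, 60 mm from the middle the other way, 20 mm above the bar's underside
- oil_bottle: bystander, leave alone: amber bottle with black cap, 32 mm across, 75 mm tall; origin under its middle
- eyepiece: bystander, leave alone: black eyepiece standing on end, 34 mm across, 56 mm tall; origin under its middle
- objective: bystander, leave alone: steel objective lens standing nose up, 24 mm across, 44 mm tall; origin under its middle
- petri_dish: bystander, leave alone: closed flat glass dish, 90 mm across, 15 mm tall; origin under its middle
- slide_box: bystander, leave alone: grey slide box, 85 x 160 x 32 mm; origin under its middle
- lens_brush: bystander, leave alone: lens brush lying flat, 130 mm long; origin at its middle, on the bench
- filter_shield: bystander, leave alone: orange filter shield in a black foot, 70 x 50 mm, 85 mm tall; origin under its middle
Mind the look-alikes: they are no part of the job. What is shaped like the nest_1 but pink is not meant.

How it is judged (in metres and radians):
On the way, in this order (a step that is already met when the one before it is completed fails the run):
1. the straightedge lies across the middle of a disc, let go ((horizontal distance between edge_grip and nest_1 below 0.02 m or horizontal distance between edge_grip and nest_2 below 0.02 m) and height (world z) of edge_grip between 0.062 and 0.08 m and contact force between the fingers and straightedge below 0.1 N and linear speed of straightedge below 0.02 m/s), for 0.2 s.
2. on the flat disc, the end with the hole is pressed with 2 to 20 N for at least 0.4 s and the bar stays level ((horizontal distance between edge_grip and nest_1 below 0.02 m or horizontal distance between edge_grip and nest_2 below 0.02 m) and height (world z) of edge_grip between 0.062 and 0.08 m and horizontal distance between edge_grip and flat_disc below 0.02 m and angle between edge_grip's own z axis and vertical below 0.012 rad and contact force between the fingers and straightedge between 2 and 20 N and horizontal distance between the grasp point and edge_hole_end below 0.03 m), for 0.4 s.
3. then the plain end is pressed in the same way and the bar stays level ((horizontal distance between edge_grip and nest_1 below 0.02 m or horizontal distance between edge_grip and nest_2 below 0.02 m) and height (world z) of edge_grip between 0.062 and 0.08 m and horizontal distance between edge_grip and flat_disc below 0.02 m and angle between edge_grip's own z axis and vertical below 0.012 rad and contact force between the fingers and straightedge between 2 and 20 N and horizontal distance between the grasp point and edge_plain_end below 0.03 m), for 0.4 s.
At the end, for the whole second after the job is handed in: The straightedge lies at rest, let go, across the flat disc: its middle within 20 mm of the disc's centre, tilted less than 0.012 rad ((horizontal distance between edge_grip and nest_1 below 0.02 m or horizontal distance between edge_grip and nest_2 below 0.02 m) and height (world z) of edge_grip between 0.062 and 0.08 m and horizontal distance between edge_grip and flat_disc below 0.02 m and angle between edge_grip's own z axis and vertical below 0.012 rad and contact force between the fingers and straightedge below 0.1 N and linear speed of straightedge below 0.01 m/s); the robot touches nothing.
It fails at once if the straightedge is pressed with more than 20 N away from its grip (contact force between the fingers and straightedge above 20 N and horizontal distance between the grasp point and edge_grip above 0.035 m).
It fails at once if the straightedge is dropped (falls free faster than 0.5 m/s, some 13 mm) (contact force between the fingers and straightedge below 0.05 N and linear speed of straightedge above 0.5 m/s).
It fails at once if a bystander is moved more than 30 mm (distance of any of oil_bottle, eyepiece, objective, petri_dish, slide_box, lens_brush, filter_shield from where it was at the start of the episode above 0.03 m).
It also fails if it takes over 72 s, if anything falls off the work surface, if the arm or the gripper's body presses on something with over 40 N, if the wrist force passes 120 N, or if a joint passes its speed limit or range.

## Working session

There is one attempt and no reset: what is moved stays moved. The work goes in short steps, Python scripts to look and compute and a shell command to move; the robot and the scene stay as the last step left them, time stands still between calls to the robot, and variables do not carry over. Pictures are saved under pics/ and viewed, and the job is handed in when it is done.

```bash
ls; mkdir -p pics
python3 - <<'E'
from bench import env
import cv2
for n in ("scene","top","wrist"):
    f=env.grab_frame(n); cv2.imwrite(f"pics/a_{n}.png",f["image"]); print(n,f["fx"],f["cx"],f["cy"],f["R"],f["t"])
print(env.observe(), env.finger_overhang)
E
```

```text
pics
scene 513.3416668662453 334.0537820074697 201.3503876294667 [[ 0.08148759  0.99662438  0.00998108]
 [ 0.52444454 -0.03436029 -0.85075102]
 [-0.84753625  0.07456017 -0.52547415]] [ -66.40012548 -199.32721229 1843.96742128]
top 361.3812794263758 318.9068118062305 205.21978618523747 [[-0.01339839 -0.99980016 -0.01483649]
 [-0.99452783  0.01486228 -0.10340938]
 [ 0.10360922  0.01336978 -0.99452822]] [  42.27086361  459.36403696 1306.79653463]
wrist 302.8286097873039 316.76353274063837 202.37445613701217 [[ 2.77080719e-01 -9.60846574e-01 -3.68240299e-04]
 [-9.14935841e-01 -2.63958386e-01  3.05316847e-01]
 [-2.93459846e-01 -8.42604952e-02 -9.52250748e-01]] [-625.06113389  -38.3985642   379.111532  ]
{'time_s': 0.15, 'joint_positions': array([-1.39561220e+00,  4.91402936e-01,  1.55931531e+00,  2.62119676e-07,
        1.09171964e+00, -1.05624621e-01]), 'qvel': array([ 0.0003921 , -0.00245456, -0.00137154,  0.0007303 ,  0.00086974,
        0.00080837]), 'tau': array([ 1.27337546e-03, -6.18708086e+01, -2.61690885e+01, -1.42908625e-04,
        3.26369351e-03,  5.85689713e-05]), 'position': array([ 173.18875035, -600.36883195,  255.87124551]), 'eef_rot': array([-4.22361946e-04,  9.90159408e-01,  1.39943446e-01, -1.45792189e-05]), 'contact_force': array([-0.76654983,  0.24926558,  0.74140159]), 'torque': array([-0.01010772,  0.01256906,  0.0619112 ]), 'grip_width': 85.14449628932252} 25.0
```

View pics/a_top.png

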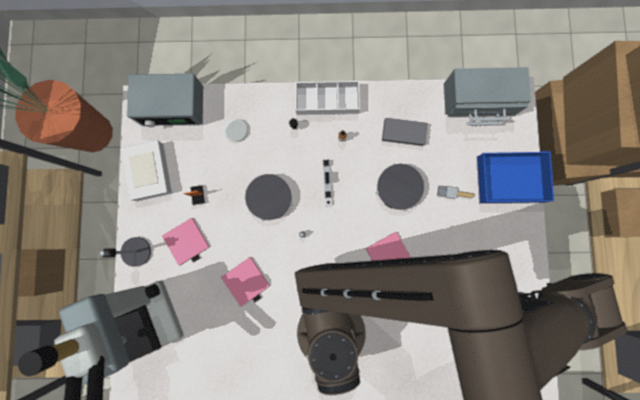

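View pics/a_scene.png

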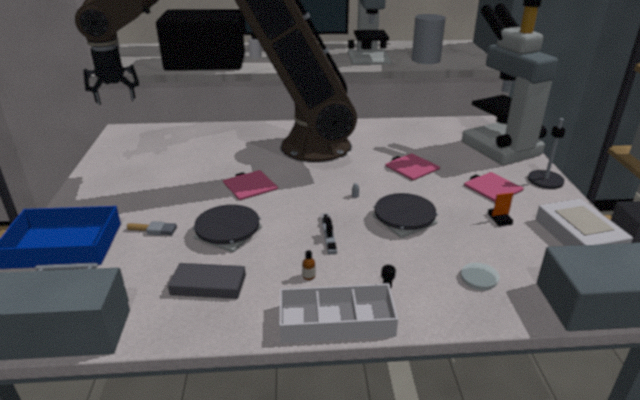

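View pics/a_wrist.png

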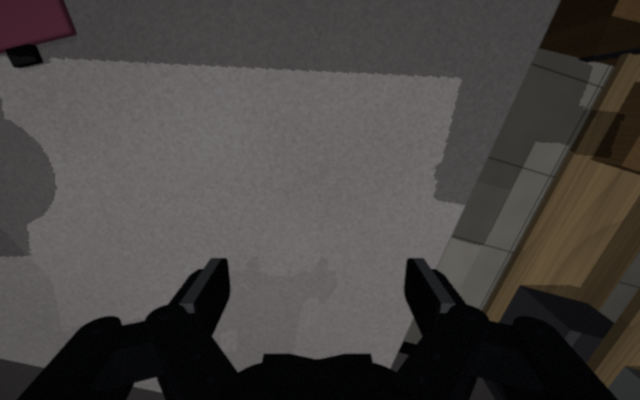

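The top view shows the discs at (269,197) for nest_1 (+y) and (401,186) for nest_2. The straightedge is at (328,182). The pink squares at (186,241), (245,281) and (388,245) are the look-alikes, and the small pan at (135,250) is another dark round thing. Lens brush is at (455,192), objective at (304,234). The choice is the steel bar with black grip at (328,182), so I'll check it in a close crop.

```bash
python3 - <<'E'
import cv2,numpy as np
a=cv2.imread("pics/a_top.png"); b=cv2.imread("pics/a_scene.png")
c1=cv2.resize(a[150:220,300:360],None,fx=8,fy=8,interpolation=cv2.INTER_CUBIC)
c2=cv2.resize(b[200:265,300:360],None,fx=5,fy=8,interpolation=cv2.INTER_CUBIC)[:560]
c2=np.pad(c2,((0,560-c2.shape[0]),(0,0),(0,0)))
cv2.imwrite("pics/crop1.png",np.hstack([c1,c2]))
E
cat > h.py <<'E'
import numpy as np,cv2
from bench import env
def ray(f,u,v,z):
    R=np.array(f["R"]);t=np.array(f["t"]);c=-R.T@t
    d=R.T@np.array([(u-f["cx"])/f["fx"],(v-f["cy"])/f["fy"],1])
    return c+d*(z-c[2])/d[2]
def proj(f,X):
    p=np.array(f["R"])@np.array(X)+np.array(f["t"]); return f["fx"]*p[0]/p[2]+f["cx"],f["fy"]*p[1]/p[2]+f["cy"]
E
python3 - <<'E'
from h import *
for n,wins in (("top",[(235,165,305,230),(367,155,437,220)]),("scene",[(370,185,440,235),(190,200,264,252)])):
    f=env.grab_frame(n);im=f["image"]
    for (x0,y0,x1,y1) in wins:
        g=cv2.cvtColor(im[y0:y1,x0:x1],cv2.COLOR_BGR2GRAY)
        m=(g<80).astype(np.uint8)
        k,l,s,c=cv2.connectedComponentsWithStats(m)
        i=1+np.argmax(s[1:,4]); cs,_=cv2.findContours((l==i).astype(np.uint8),cv2.RETR_EXTERNAL,cv2.CHAIN_APPROX_NONE)
        h=cv2.convexHull(max(cs,key=len)); e=cv2.fitEllipse(max(cs,key=len))
        u,v=e[0][0]+x0,e[0][1]+y0
        print(n,u,v,e[1],s[i],[ray(f,u,v,z).round(1) for z in (34,38,42)])
E
```

```text
top 284.44873809814453 224.5122833251953 (22.072612762451172, 26.56965446472168) [34 43 18 10 28] [array([390.2, 162. ,  34. ]), array([390. , 161.6,  38. ]), array([389.7, 161.1,  42. ])]
top 404.5114936828613 175.38058471679688 (17.43372917175293, 38.38779830932617) [ 17  10  39  26 198] [array([ 564.4, -280.4,   34. ]), array([ 563.7, -279.5,   38. ]), array([ 562.9, -278.5,   42. ])]
scene 404.54885482788086 212.71336936950684 (38.449798583984375, 61.37599563598633) [   3    9   63   41 1895] [array([509.1, 219.1,  34. ]), array([515.2, 217.5,  38. ]), array([521.3, 216. ,  42. ])]
scene 226.45487213134766 225.51042556762695 (41.061866760253906, 64.91366577148438) [   4    5   65   44 2152] [array([ 539.2, -261.6,   34. ]), array([ 545.1, -260.7,   38. ]), array([ 551. , -259.7,   42. ])]
```

View pics/crop1.png

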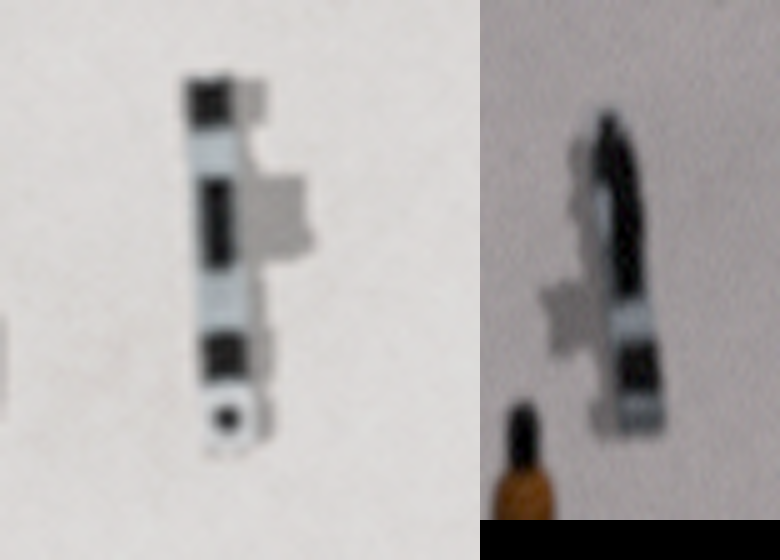

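The crop confirms it: a steel bar with the black grip at (327,178), plain pad at (326,163), holed-end pad at (328,194), and the hole at (328,202) toward the robot. Next I'll measure it and the discs.

Run:
```python
from h import *
f=env.grab_frame("top");im=f["image"];fs=env.grab_frame("scene")
for (x0,y0,x1,y1) in [(235,165,305,230),(367,155,437,220)]:
    g=cv2.cvtColor(im[y0:y1,x0:x1],cv2.COLOR_BGR2GRAY)
    m=(g<105).astype(np.uint8); m=cv2.morphologyEx(m,cv2.MORPH_OPEN,np.ones((5,5)))
    k,l,s,c=cv2.connectedComponentsWithStats(m)
    i=1+np.argmax(s[1:,4]); cs,_=cv2.findContours((l==i).astype(np.uint8),cv2.RETR_EXTERNAL,cv2.CHAIN_APPROX_NONE)
    e=cv2.fitEllipse(max(cs,key=len)); u,v=e[0][0]+x0,e[0][1]+y0
    print(u,v,e[1],s[i],[ray(f,u,v,z).round(1) for z in (34,38,42)])
g=cv2.cvtColor(im[150:220,300:360],cv2.COLOR_BGR2GRAY)
k,l,s,c=cv2.connectedComponentsWithStats((g<90).astype(np.uint8))
for i in range(1,k):
    if s[i,4]>5:
        u,v=c[i]+[300,150]; print(s[i],u,v,[ray(f,u,v,z).round(1) for z in (20,40,48)])
# bystanders rough
for n,u,v in [("bottle",342,134),("eyep",294,123),("obj",304,234),("petri",237,130),("box",405,131),("brush",455,192),("shield",197,194)]:
    print(n,ray(f,u,v,25).round())
tiles=[im[155:240,225:320],im[145:230,360:455],fs["image"][180:245,360:450],fs["image"][190:255,182:272]]
T=[cv2.convertScaleAbs(cv2.resize(t,(390,290),interpolation=cv2.INTER_CUBIC),alpha=3,beta=-60) for t in tiles]
cv2.imwrite("pics/discs.png",np.vstack([np.hstack(T[:2]),np.hstack(T[2:])]))
```

```text
268.23069763183594 196.6408920288086 (43.82632827758789, 44.43443298339844) [  11   10   45   44 1592] [array([493.3, 221.3,  34. ]), array([492.8, 220.7,  38. ]), array([492.3, 220.1,  42. ])]
400.3582534790039 186.39037322998047 (43.977237701416016, 45.153892517089844) [  11   10   46   44 1623] [array([ 523.8, -263.7,   34. ]), array([ 523.2, -262.8,   38. ]), array([ 522.5, -261.9,   42. ])]
[24 10  5  6 26] 325.96153846153845 162.69230769230768 [array([619.8,   7.3,  20. ]), array([615.3,   7.5,  40. ]), array([613.5,   7.5,  48. ])]
[25 22  4 12 40] 326.625 177.1 [array([565.2,   5.7,  20. ]), array([561.5,   5.9,  40. ]), array([560. ,   5.9,  48. ])]
[26 42  5  5 24] 327.9166666666667 194.08333333333334 [array([501.3,   1.9,  20. ]), array([498.6,   2.1,  40. ]), array([497.5,   2.2,  48. ])]
bottle [727. -55.  25.]
eyep [773. 126.  25.]
obj [355.  92.  25.]
petri [750. 341.  25.]
box [ 735. -291.   25.]
brush [ 501. -465.   25.]
shield [508. 488.  25.]
```

View pics/discs.png

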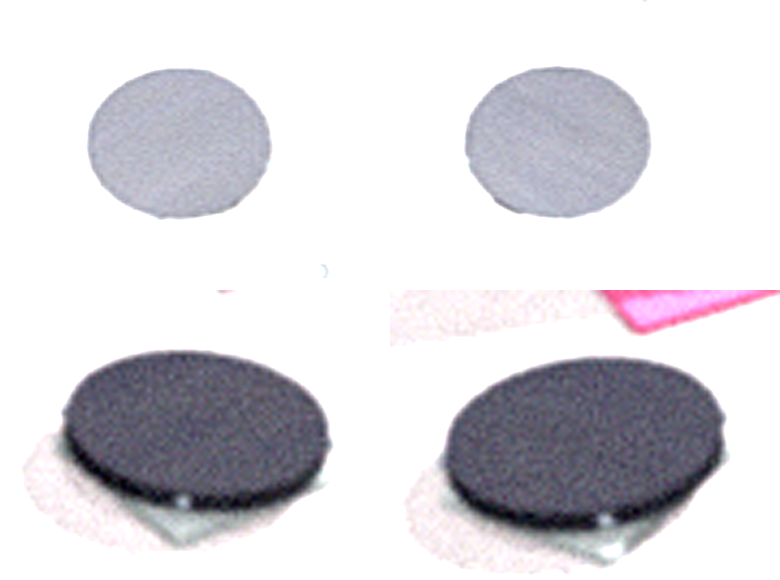

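The discs are at about (493,220) and (523,-262), and shading gives no clue to the crown. The bar's middle is near (560,5), with its hole end pointing toward -x. I'll move above it first.

```bash
cat >> h.py <<'E'
from scipy.spatial.transform import Rotation as Ro
def go(x,y,z,yaw=None):
    s=env.observe(); q=s["eef_rot"]; R=Ro.from_quat([q[1],q[2],q[3],q[0]])
    d=R.inv().apply(np.array([x,y,z])-s["position"])/1000
    tx=R.apply([1,0,0]); cy=np.degrees(np.arctan2(tx[1],tx[0]))
    print("d",d.round(4),"yaw",cy.round(2),"az",None if yaw is None else round((cy-yaw)/360,4),"F",s["contact_force"].round(2),"pos",s["position"].round(1),"t",s["time_s"],"w",s["grip_width"])
E
python3 -c "
from h import *
go(560,5,200,2.6)"
```

```text
d [ 0.5394 -0.4746  0.0563] yaw 16.09 az 0.0375 F [-0.16 -0.17 -0.24] pos [ 173.2 -600.5  256.2] t 0.35 w 85.49884189137455
```

```bash
python3 -m jog '[{"dx":0.539,"dy":-0.475,"dz":0.056,"az":0.0375},{"dx":0.539,"dy":-0.475,"dz":0.056,"az":0.0375},{"dx":0.539,"dy":-0.475,"dz":0.056,"az":0.0375},{"dx":0.539,"dy":-0.475,"dz":0.056,"az":0.0375},{"dx":0.539,"dy":-0.475,"dz":0.056,"az":0.0375},{"dx":0.539,"dy":-0.475,"dz":0.056,"az":0.0375},{"dx":0.539,"dy":-0.475,"dz":0.056,"az":0.0375},{"dx":0.539,"dy":-0.475,"dz":0.056,"az":0.0375},{"dx":0.539,"dy":-0.475,"dz":0.056,"az":0.0375},{"dx":0.539,"dy":-0.475,"dz":0.056,"az":0.0375},{"dx":0.539,"dy":-0.475,"dz":0.056,"az":0.0375},{"dx":0.539,"dy":-0.475,"dz":0.056,"az":0.0375},{"dx":0.539,"dy":-0.475,"dz":0.056,"az":0.0375},{"dx":0.539,"dy":-0.475,"dz":0.056,"az":0.0375},{"dx":0.539,"dy":-0.475,"dz":0.056,"az":0.0375},{"dx":0.539,"dy":-0.475,"dz":0.056,"az":0.0375},{"dx":0.539,"dy":-0.475,"dz":0.056,"az":0.0375},{"dx":0.539,"dy":-0.475,"dz":0.056,"az":0.0375},{"dx":0.539,"dy":-0.475,"dz":0.056,"az":0.0375}]' 0
python3 - <<'E'
from h import *
go(560,5,120,2.6)
f=env.grab_frame("wrist");cv2.imwrite("pics/w1.png",f["image"])
np.save("w1.npy",f,allow_pickle=True)
for X in [(560,5,48),(620,7.3,20),(501,2,20)]: print(proj(f,X))
E
```

```text
d [ 0.5394 -0.4745  0.1363] yaw 16.09 az 0.0375 F [-0.16 -0.17 -0.24] pos [ 173.2 -600.5  256.2] t 0.35 w 85.49884189137455
(np.float64(-536.4239932797029), np.float64(-762.9232237580068))
(np.float64(-469.21985156995714), np.float64(-823.9950822545081))
(np.float64(-378.31805625166606), np.float64(-496.57515568514566))$[0]: bad value
```

View pics/w1.png

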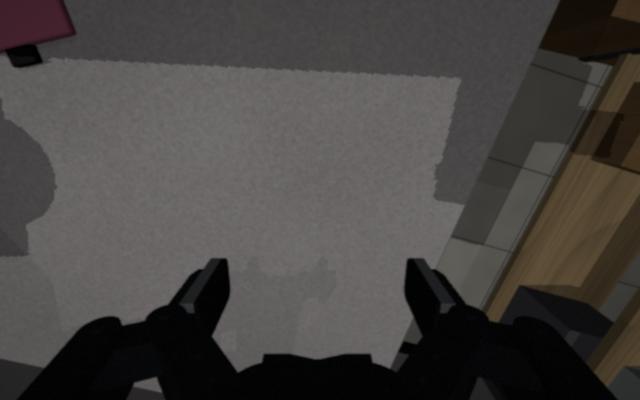

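The picture is unchanged, so the row was refused. All six keys are probably needed.

```bash
python3 -m jog '[{"dx":0.539,"dy":-0.475,"dz":0.056,"ax":0,"ay":0,"az":0.0375},{"dx":0.539,"dy":-0.475,"dz":0.056,"ax":0,"ay":0,"az":0.0375},{"dx":0.539,"dy":-0.475,"dz":0.056,"ax":0,"ay":0,"az":0.0375},{"dx":0.539,"dy":-0.475,"dz":0.056,"ax":0,"ay":0,"az":0.0375},{"dx":0.539,"dy":-0.475,"dz":0.056,"ax":0,"ay":0,"az":0.0375},{"dx":0.539,"dy":-0.475,"dz":0.056,"ax":0,"ay":0,"az":0.0375},{"dx":0.539,"dy":-0.475,"dz":0.056,"ax":0,"ay":0,"az":0.0375},{"dx":0.539,"dy":-0.475,"dz":0.056,"ax":0,"ay":0,"az":0.0375},{"dx":0.539,"dy":-0.475,"dz":0.056,"ax":0,"ay":0,"az":0.0375},{"dx":0.539,"dy":-0.475,"dz":0.056,"ax":0,"ay":0,"az":0.0375},{"dx":0.539,"dy":-0.475,"dz":0.056,"ax":0,"ay":0,"az":0.0375},{"dx":0.539,"dy":-0.475,"dz":0.056,"ax":0,"ay":0,"az":0.0375},{"dx":0.539,"dy":-0.475,"dz":0.056,"ax":0,"ay":0,"az":0.0375},{"dx":0.539,"dy":-0.475,"dz":0.056,"ax":0,"ay":0,"az":0.0375},{"dx":0.539,"dy":-0.475,"dz":0.056,"ax":0,"ay":0,"az":0.0375},{"dx":0.539,"dy":-0.475,"dz":0.056,"ax":0,"ay":0,"az":0.0375},{"dx":0.539,"dy":-0.475,"dz":0.056,"ax":0,"ay":0,"az":0.0375},{"dx":0.539,"dy":-0.475,"dz":0.056,"ax":0,"ay":0,"az":0.0375},{"dx":0.539,"dy":-0.475,"dz":0.056,"ax":0,"ay":0,"az":0.0375}]' 0
python3 - <<'E'
from h import *
go(560,5,120,2.6)
f=env.grab_frame("wrist");cv2.imwrite("pics/w2.png",f["image"])
for X in [(560,5,48),(620,7.3,20),(501,2,20)]: print(proj(f,X))
E
```

```text
time_s: 2.3
position: [559.1, 4.2, 200.5]
eef_rot: [0.0, 1.0, 0.022, 0.0]
contact_force: [0.1, -0.1, 0.3]
grip_width: 85.4
d [ 0.0009 -0.0008  0.0805] yaw 2.5 az -0.0003 F [ 0.09 -0.13  0.28] pos [559.1   4.2 200.5] t 2.3 w 85.39847304688593
(np.float64(315.65292728853), np.float64(194.1153676868362))
(np.float64(315.9962658014115), np.float64(125.4008295093869))
(np.float64(316.1804015438818), np.float64(239.7136648427516))
```

View pics/w2.png

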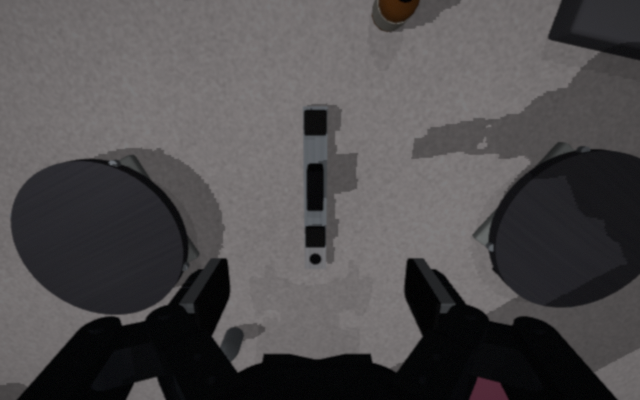

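The wrist view shows the bar vertical, with the plain pad at (316,122), the grip at (316,187) and the hole pad at (316,237). The discs are at about (99,235) and (575,230). I'll refine these positions.

Run:
```python
from h import *
f=env.grab_frame("wrist");im=f["image"]
g=cv2.cvtColor(im,cv2.COLOR_BGR2GRAY)
x0,y0=296,100
k,l,s,c=cv2.connectedComponentsWithStats((g[y0:272,x0:332]<45).astype(np.uint8))
P=[]
for i in range(1,k):
    if s[i,4]>40:
        u,v=c[i]+[x0,y0]; print(s[i],u.round(1),v.round(1),ray(f,u,v,20).round(1)); P.append(ray(f,u,v,20))
# grip top face left/right edges at z=48
for r in (170,180,190,200,208): print(r,g[r,300:332])
np.save("w2.npy",g)
print("n1",ray(f,99,235,38),ray(f,15,235,38),ray(f,185,235,38))
```

```text
[  8  10  23  25 557] 315.2 121.9 [623.2   8.2  20. ]
[ 11  63  17  48 776] 314.9 186.9 [559.6   5.9  20. ]
[ 10 126  20  21 402] 315.1 235.9 [505.4   3.4  20. ]
[ 14 154  11  10  84] 314.9 258.6 [478.5   2.5  20. ]
170 [118 117 115 108  99  89  66  35  10   3   5   4   5   3   3   2   4   4
   4   4   6   3   9  35  57  65  70  75  79  79  79  80]
180 [113 113 113 108 100  89  60  28  11  10  10   8   7   9   7   9   9   9
   9   9   7   7  13  34  56  67  71  76  79  81  81  78]
190 [113 114 113 110 102  90  63  29  12   7  10   6   9   9   7   8   8   5
   8   7  11  10  13  35  56  66  72  77  80  81  81  80]
200 [118 118 117 113 103  91  68  36  14   9   6  10   9  10   7   7   8   6
   7   9   7   8  21  52  84  94  91  82  79  79  80  78]
208 [117 118 117 114 104  92  68  36  15   7   7   6   9   7   7   7   7   7
  10   8   7   7  25  56  85  95  93  85  83  82  82  81]
n1 [505.13049464 220.12676608  38.        ] [501.48878957 304.17693141  38.        ] [508.86068015 134.03448171  38.        ]
```

```bash
python3 -c "
from h import *
go(562,5.2,42,2.6)"; python3 -m jog '[{"dx":0.003,"dy":-0.001,"dz":0.04,"ax":0,"ay":0,"az":0},{"dx":0.003,"dy":-0.001,"dz":0.08,"ax":0,"ay":0,"az":0},{"dx":0.003,"dy":-0.001,"dz":0.115,"ax":0,"ay":0,"az":0},{"dx":0.003,"dy":-0.001,"dz":0.135,"ax":0,"ay":0,"az":0},{"dx":0.003,"dy":-0.001,"dz":0.15,"ax":0,"ay":0,"az":0},{"dx":0.003,"dy":-0.001,"dz":0.158,"ax":0,"ay":0,"az":0},{"dx":0.003,"dy":-0.001,"dz":0.158,"ax":0,"ay":0,"az":0},{"dx":0.003,"dy":-0.001,"dz":0.158,"ax":0,"ay":0,"az":0}]' 0 50
python3 - <<'E'
from h import *
f=env.grab_frame("wrist");cv2.imwrite("pics/w3.png",f["image"])
E
```

```text
d [ 0.0027 -0.0007  0.1585] yaw 2.51 az -0.0002 F [ 0.66  0.38 -0.1 ] pos [559.3   4.4 200.5] t 2.4 w 85.35266072297107
time_s: 3.2
position: [562.7, 6.1, 42.9]
eef_rot: [0.0, 1.0, 0.022, 0.0]
contact_force: [-0.2, 1.1, -0.3]
grip_width: 85.5
```

View pics/w3.png

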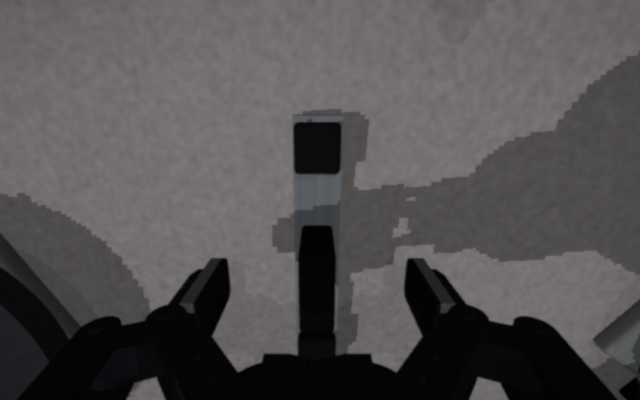

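The grip, at (317,280), sits centred between the jaws. I'll close and lift.

```bash
python3 - <<'E'
from h import *
f=env.grab_frame("wrist")
for v in (123,148,173): print(ray(f,317,v,20).round(1))
E
python3 -m jog '[{"dx":0,"dy":0,"dz":0,"ax":0,"ay":0,"az":0},{"dx":0,"dy":0,"dz":0,"ax":0,"ay":0,"az":0},{"dx":0,"dy":0,"dz":0,"ax":0,"ay":0,"az":0},{"dx":0,"dy":0,"dz":0,"ax":0,"ay":0,"az":0},{"dx":0,"dy":0,"dz":0,"ax":0,"ay":0,"az":0},{"dx":0,"dy":0,"dz":0,"ax":0,"ay":0,"az":0},{"dx":0,"dy":0,"dz":0,"ax":0,"ay":0,"az":0},{"dx":0,"dy":0,"dz":0,"ax":0,"ay":0,"az":0},{"dx":0,"dy":0,"dz":0,"ax":0,"ay":0,"az":0},{"dx":0,"dy":0,"dz":0,"ax":0,"ay":0,"az":0}]' 1 50
python3 -m jog '[{"dx":0,"dy":0,"dz":-0.01,"ax":0,"ay":0,"az":0},{"dx":0,"dy":0,"dz":-0.03,"ax":0,"ay":0,"az":0},{"dx":0,"dy":0,"dz":-0.06,"ax":0,"ay":0,"az":0},{"dx":0,"dy":0,"dz":-0.085,"ax":0,"ay":0,"az":0},{"dx":0,"dy":0,"dz":-0.1,"ax":0,"ay":0,"az":0},{"dx":0,"dy":0,"dz":-0.1,"ax":0,"ay":0,"az":0}]'
python3 - <<'E'
from h import *
f=env.grab_frame("wrist");cv2.imwrite("pics/w4.png",f["image"]); go(497,220,120,2.6)
E
```

```text
[634.4   9.2  20. ]
[623.3   8.7  20. ]
[611.6   8.1  20. ]
time_s: 4.3
position: [562.5, 6.3, 42.4]
eef_rot: [0.0, 1.0, 0.023, 0.0]
contact_force: [-0.5, -1.0, 4.8]
grip_width: 15.3
time_s: 4.9
position: [562.9, 6.4, 144.2]
eef_rot: [0.0, 1.0, 0.023, 0.001]
contact_force: [0.4, 0.2, -3.8]
grip_width: 15.5
d [-0.0557 -0.2163  0.0227] yaw 2.59 az -0.0 F [-0.53 -0.54 -4.71] pos [562.4   6.4 142.8] t 4.95 w 15.054789288710577
```

View pics/w4.png

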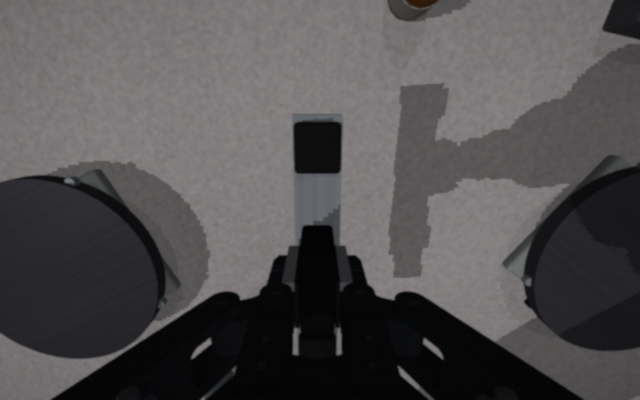

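Held and level. The bar's middle is within about 1 mm of the TCP. I'll refine the disc centres from the far-side rim arcs in the full w2 view.

Run:
```python
from h import *
from scipy.optimize import least_squares
f=env.grab_frame("wrist"); s=env.observe()
def tcp(p,q): 
    M=np.eye(4);M[:3,:3]=Ro.from_quat([q[1],q[2],q[3],q[0]]).as_matrix();M[:3,3]=p;return M
def cam(f): M=np.eye(4);M[:3,:3]=f["R"];M[:3,3]=f["t"];return M
K=cam(f)@tcp(s["position"],s["eef_rot"])
q=np.array([0,1,0.0218,0]);q/=np.linalg.norm(q)
C=K@np.linalg.inv(tcp([559.2,4.3,200.5],q))
f2=dict(f);f2["R"]=C[:3,:3];f2["t"]=C[:3,3]
print("check bar",ray(f2,315.2,121.9,20),"cam",-C[:3,:3].T@C[:3,3])
g=cv2.GaussianBlur(cv2.imread("pics/w2.png",0),(3,3),0)
def edge(g,u0,v0,angs):
    P=[]
    for a in angs:
        d=np.array([np.cos(a),np.sin(a)]);pr=[]
        for r in np.arange(50,130,0.5):
            u,v=np.array([u0,v0])+r*d
            if not(1<u<638 and 1<v<398):break
            pr.append((r,cv2.getRectSubPix(g,(1,1),(float(u),float(v)))[0,0]))
        for r,x in pr:
            if x>68: P.append((u0+r*d[0],v0+r*d[1]));break
    return P
for nm,u0,v0,angs in (("n1",99,235,np.radians(np.arange(100,265,8))),("n2",600,235,np.radians(np.arange(195,262,6)))):
    P=edge(g,u0,v0,angs); print(nm,len(P),np.array(P)[:, :].round(0).astype(int).tolist())
    for h in (34,38,42):
        W=np.array([ray(f2,u,v,h)[:2] for u,v in P])
        r=least_squares(lambda c:np.hypot(W[:,0]-c[0],W[:,1]-c[1])-85,W.mean(0),loss="soft_l1")
        print(h,r.x.round(1),r.fun.std().round(2),r.fun.mean().round(2))
```

```text
check bar [623.82004842   8.32635662  20.        ] cam [638.45433386   7.72551281 318.23489695]
n1 21 [[86, 310], [76, 306], [66, 302], [57, 297], [49, 291], [41, 284], [33, 276], [26, 267], [20, 258], [15, 247], [12, 235], [10, 223], [12, 210], [15, 198], [21, 187], [30, 177], [40, 170], [52, 165], [63, 162], [74, 159], [85, 158]]
34 [493.6 228. ] 0.92 0.4
38 [495.6 223.4] 0.58 0.16
42 [497.5 218.8] 0.49 -0.07
n2 12 [[496, 207], [502, 198], [508, 188], [515, 180], [523, 173], [531, 166], [539, 160], [546, 152], [553, 144], [567, 149], [576, 147], [586, 146]]
34 [ 531.2 -256.9] 2.84 0.91
38 [ 531.8 -254.1] 2.82 0.89
42 [ 532.4 -251.2] 2.81 0.87
```

```bash
python3 -m jog '[{"dx":-0.0587,"dy":-0.217,"dz":0,"ax":0,"ay":0,"az":0},{"dx":-0.0587,"dy":-0.217,"dz":0,"ax":0,"ay":0,"az":0},{"dx":-0.0587,"dy":-0.217,"dz":0,"ax":0,"ay":0,"az":0},{"dx":-0.0587,"dy":-0.217,"dz":0,"ax":0,"ay":0,"az":0},{"dx":-0.0587,"dy":-0.217,"dz":0.01,"ax":0,"ay":0,"az":0},{"dx":-0.0587,"dy":-0.217,"dz":0.03,"ax":0,"ay":0,"az":0},{"dx":-0.0587,"dy":-0.217,"dz":0.042,"ax":0,"ay":0,"az":0},{"dx":-0.0587,"dy":-0.217,"dz":0.046,"ax":0,"ay":0,"az":0},{"dx":-0.0587,"dy":-0.217,"dz":0.046,"ax":0,"ay":0,"az":0}]'
python3 - <<'E'
from h import *
f=env.grab_frame("wrist");cv2.imwrite("pics/w5.png",f["image"]); go(494,220.5,90,2.6)
f=env.grab_frame("top");cv2.imwrite("pics/t5.png",cv2.resize(f["image"][140:260,200:340],None,fx=4,fy=4))
E
```

```text
time_s: 5.9
position: [493.9, 219.8, 95.4]
eef_rot: [0.0, 1.0, 0.022, -0.001]
contact_force: [-0.8, 0.5, -3.6]
grip_width: 15.2
d [-0.0002 -0.0006  0.006 ] yaw 2.52 az -0.0002 F [ 0.2   0.08 -3.39] pos [494.2 219.9  96. ] t 5.95 w 15.282039198752688
```

View pics/w5.png

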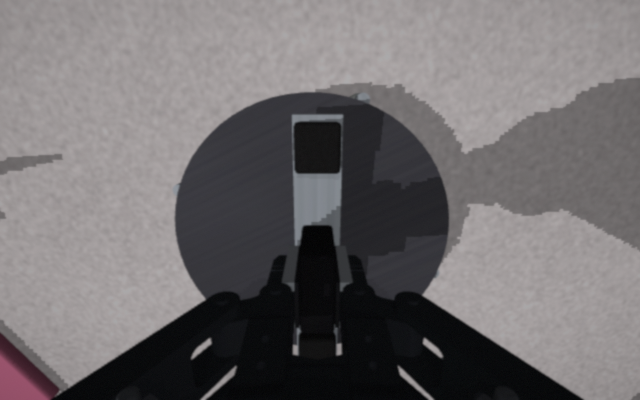

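```bash
python3 -m jog '[{"dx":0,"dy":0,"dz":0.002,"ax":0,"ay":0,"az":0},{"dx":0,"dy":0,"dz":0.004,"ax":0,"ay":0,"az":0},{"dx":0,"dy":0,"dz":0.006,"ax":0,"ay":0,"az":0},{"dx":0,"dy":0,"dz":0.006,"ax":0,"ay":0,"az":0},{"dx":0,"dy":0,"dz":0.006,"ax":0,"ay":0,"az":0}]'
```

```text
time_s: 6.5
position: [494.0, 220.5, 90.3]
eef_rot: [0.0, 1.0, 0.023, 0.0]
contact_force: [-0.6, 1.2, -3.2]
grip_width: 14.9
```

The disc spans u 175..448 (centre 312) and the bar is at 317, so it is about 3 mm off centre, which is fine. I'll lower it in small steps.

```bash
python3 -m jog '[{"dx":0,"dy":0,"dz":0.001,"ax":0,"ay":0,"az":0},{"dx":0,"dy":0,"dz":0.002,"ax":0,"ay":0,"az":0},{"dx":0,"dy":0,"dz":0.003,"ax":0,"ay":0,"az":0},{"dx":0,"dy":0,"dz":0.003,"ax":0,"ay":0,"az":0},{"dx":0,"dy":0,"dz":0.003,"ax":0,"ay":0,"az":0}]'
python3 -m jog '[{"dx":0,"dy":0,"dz":0.001,"ax":0,"ay":0,"az":0},{"dx":0,"dy":0,"dz":0.002,"ax":0,"ay":0,"az":0},{"dx":0,"dy":0,"dz":0.002,"ax":0,"ay":0,"az":0},{"dx":0,"dy":0,"dz":0.002,"ax":0,"ay":0,"az":0}]'
```

```text
time_s: 7.0
position: [494.0, 220.5, 87.2]
eef_rot: [0.0, 1.0, 0.023, -0.0]
contact_force: [-0.5, 1.0, -4.7]
grip_width: 15.2
time_s: 7.4
position: [494.0, 220.5, 85.2]
eef_rot: [0.0, 1.0, 0.023, -0.0]
contact_force: [-0.2, 0.2, -4.0]
grip_width: 15.3
```

```bash
python3 -m jog '[{"dx":0,"dy":0,"dz":0.001,"ax":0,"ay":0,"az":0},{"dx":0,"dy":0,"dz":0.002,"ax":0,"ay":0,"az":0},{"dx":0,"dy":0,"dz":0.002,"ax":0,"ay":0,"az":0},{"dx":0,"dy":0,"dz":0.002,"ax":0,"ay":0,"az":0}]'
```

```text
time_s: 7.8
position: [493.9, 220.5, 83.2]
eef_rot: [0.0, 1.0, 0.023, -0.0]
contact_force: [0.2, -1.0, -4.3]
grip_width: 15.2
```

```bash
python3 -m jog '[{"dx":0,"dy":0,"dz":0.001,"ax":0,"ay":0,"az":0},{"dx":0,"dy":0,"dz":0.0015,"ax":0,"ay":0,"az":0},{"dx":0,"dy":0,"dz":0.0015,"ax":0,"ay":0,"az":0},{"dx":0,"dy":0,"dz":0.0015,"ax":0,"ay":0,"az":0}]'
```

```text
time_s: 8.2
position: [494.0, 220.5, 81.7]
eef_rot: [0.0, 1.0, 0.023, -0.0]
contact_force: [0.1, 1.0, -4.3]
grip_width: 15.3
```

```bash
python3 -m jog '[{"dx":0,"dy":0,"dz":0.001,"ax":0,"ay":0,"az":0},{"dx":0,"dy":0,"dz":0.0015,"ax":0,"ay":0,"az":0},{"dx":0,"dy":0,"dz":0.0015,"ax":0,"ay":0,"az":0}]'
```

```text
time_s: 8.5
position: [494.1, 220.5, 81.5]
eef_rot: [-0.0, 1.0, 0.023, 0.0]
contact_force: [-4.9, -1.6, 13.7]
grip_width: 15.2
```

```bash
python3 -m jog '[{"dx":0,"dy":0,"dz":0.001,"ax":0,"ay":0,"az":0},{"dx":0,"dy":0,"dz":0.0015,"ax":0,"ay":0,"az":0},{"dx":0,"dy":0,"dz":0.0015,"ax":0,"ay":0,"az":0}]'
```

```text
time_s: 8.8
position: [494.1, 220.5, 81.5]
eef_rot: [-0.0, 1.0, 0.023, 0.001]
contact_force: [-10.1, -4.2, 33.4]
grip_width: 15.2
```

```bash
python3 -m jog '[{"dx":0,"dy":0,"dz":0.001,"ax":0,"ay":0,"az":0},{"dx":0,"dy":0,"dz":0.001,"ax":0,"ay":0,"az":0}]'
```

```text
time_s: 9.0
position: [494.0, 220.5, 81.4]
eef_rot: [-0.0, 1.0, 0.023, 0.001]
contact_force: [-13.8, -5.1, 47.4]
grip_width: 15.3
```

Contact was at TCP z≈81.5, and I kept pressing two steps too many, reaching 47 N. That was at the grip, where it is allowed. I'll back off to neutral, then release.

```bash
python3 -m jog '[{"dx":0,"dy":0,"dz":-0.0015,"ax":0,"ay":0,"az":0},{"dx":0,"dy":0,"dz":-0.0033,"ax":0,"ay":0,"az":0},{"dx":0,"dy":0,"dz":-0.0033,"ax":0,"ay":0,"az":0}]'
```

```text
time_s: 9.3
position: [494.2, 220.5, 81.5]
eef_rot: [-0.0, 1.0, 0.023, 0.0]
contact_force: [-3.0, -1.4, 11.1]
grip_width: 15.0
```

```bash
python3 -m jog '[{"dx":0,"dy":0,"dz":-0.0009,"ax":0,"ay":0,"az":0},{"dx":0,"dy":0,"dz":-0.0009,"ax":0,"ay":0,"az":0}]' ; python3 -m jog '[{"dx":0,"dy":0,"dz":0,"ax":0,"ay":0,"az":0},{"dx":0,"dy":0,"dz":0,"ax":0,"ay":0,"az":0},{"dx":0,"dy":0,"dz":0,"ax":0,"ay":0,"az":0},{"dx":0,"dy":0,"dz":0,"ax":0,"ay":0,"az":0},{"dx":0,"dy":0,"dz":0,"ax":0,"ay":0,"az":0},{"dx":0,"dy":0,"dz":0,"ax":0,"ay":0,"az":0}]' 0.4
python3 - <<'E'
from h import *
f=env.grab_frame("wrist");cv2.imwrite("pics/w6.png",f["image"]); go(494,220.5,160,2.6)
E
```

```text
time_s: 9.5
position: [494.0, 220.5, 81.6]
eef_rot: [0.0, 1.0, 0.023, -0.0]
contact_force: [-1.0, -0.0, -3.8]
grip_width: 15.1
time_s: 10.1
position: [494.0, 220.5, 82.0]
eef_rot: [0.0, 1.0, 0.023, 0.0]
contact_force: [-0.4, 0.4, -0.0]
grip_width: 51.4
d [-0.    -0.    -0.078] yaw 2.59 az -0.0 F [ 0.06  0.27 -0.13] pos [494.  220.5  82. ] t 10.15 w 51.327791913166394
```

View pics/w6.png

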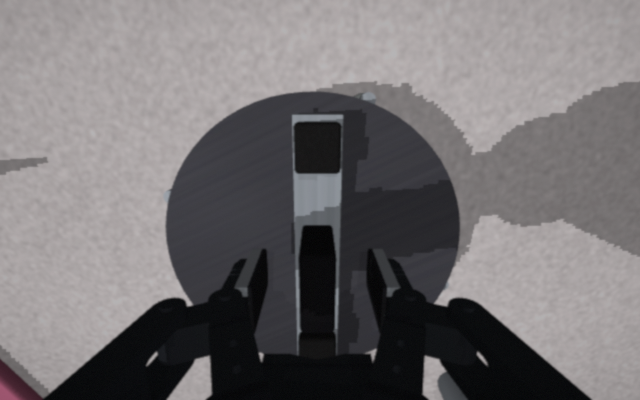

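The bar lies on nest_1, released. Next I'll rise, close the fingers and go over the hole end.

```bash
python3 -m jog '[{"dx":0,"dy":0,"dz":-0.02,"ax":0,"ay":0,"az":0},{"dx":0,"dy":0,"dz":-0.045,"ax":0,"ay":0,"az":0},{"dx":0,"dy":0,"dz":-0.05,"ax":0,"ay":0,"az":0},{"dx":0,"dy":0,"dz":-0.05,"ax":0,"ay":0,"az":0}]'
python3 -m jog '[{"dx":-0.02,"dy":0,"dz":0,"ax":0,"ay":0,"az":0},{"dx":-0.045,"dy":0,"dz":0,"ax":0,"ay":0,"az":0},{"dx":-0.059,"dy":0,"dz":0,"ax":0,"ay":0,"az":0},{"dx":-0.059,"dy":0,"dz":0.01,"ax":0,"ay":0,"az":0},{"dx":-0.059,"dy":0,"dz":0.025,"ax":0,"ay":0,"az":0},{"dx":-0.059,"dy":0,"dz":0.035,"ax":0,"ay":0,"az":0},{"dx":-0.059,"dy":0,"dz":0.041,"ax":0,"ay":0,"az":0},{"dx":-0.059,"dy":0,"dz":0.042,"ax":0,"ay":0,"az":0},{"dx":-0.059,"dy":0,"dz":0.042,"ax":0,"ay":0,"az":0}]' 1 20
python3 - <<'E'
from h import *
f=env.grab_frame("wrist");cv2.imwrite("pics/w7.png",f["image"]); go(435,218,84,2.6)
E
```

```text
time_s: 10.55
position: [494.2, 220.6, 132.6]
eef_rot: [-0.0, 1.0, 0.023, 0.001]
contact_force: [-0.6, -0.4, -1.4]
grip_width: 51.1
time_s: 11.45
position: [435.2, 217.8, 89.7]
eef_rot: [0.0, 1.0, 0.023, -0.0]
contact_force: [0.2, -0.4, -0.1]
grip_width: 0.0
d [-0.0003 -0.0002  0.006 ] yaw 2.58 az -0.0001 F [-0.25 -0.26  0.47] pos [435.3 217.8  90. ] t 11.5 w -0.3428568303563466
```

View pics/w7.png

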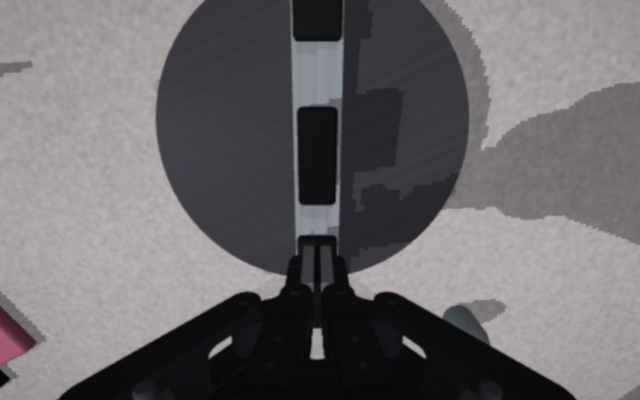

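Closed fingers are over the hole-end pad at (317,245). I'll step down in small calls and watch force.

```bash
python3 -m jog '[{"dx":0,"dy":0,"dz":0.002,"ax":0,"ay":0,"az":0},{"dx":0,"dy":0,"dz":0.004,"ax":0,"ay":0,"az":0},{"dx":0,"dy":0,"dz":0.005,"ax":0,"ay":0,"az":0},{"dx":0,"dy":0,"dz":0.005,"ax":0,"ay":0,"az":0}]'
```

```text
time_s: 11.9
position: [435.0, 217.8, 84.9]
eef_rot: [0.0, 1.0, 0.023, -0.0]
contact_force: [0.2, 0.1, 0.2]
grip_width: 0.2
```

```bash
python3 -m jog '[{"dx":0,"dy":0,"dz":0.0005,"ax":0,"ay":0,"az":0},{"dx":0,"dy":0,"dz":0.001,"ax":0,"ay":0,"az":0},{"dx":0,"dy":0,"dz":0.001,"ax":0,"ay":0,"az":0},{"dx":0,"dy":0,"dz":0.001,"ax":0,"ay":0,"az":0}]'
```

```text
time_s: 12.3
position: [435.1, 217.8, 84.1]
eef_rot: [0.0, 1.0, 0.023, 0.0]
contact_force: [-0.9, -0.8, 1.4]
grip_width: 0.4
```

```bash
python3 -m jog '[{"dx":0,"dy":0,"dz":0.0005,"ax":0,"ay":0,"az":0},{"dx":0,"dy":0,"dz":0.0005,"ax":0,"ay":0,"az":0},{"dx":0,"dy":0,"dz":0.0005,"ax":0,"ay":0,"az":0}]'
```

```text
time_s: 12.6
position: [435.1, 217.8, 83.7]
eef_rot: [-0.0, 1.0, 0.023, 0.0]
contact_force: [-1.8, -0.6, 5.3]
grip_width: 0.1
```

5.3 N after 0.5 mm of travel, which matches the pad's give alone, so it's not rocking here. I'll hold for a second.

```bash
python3 -m jog '[{"dx":0,"dy":0,"dz":0,"ax":0,"ay":0,"az":0},{"dx":0,"dy":0,"dz":0,"ax":0,"ay":0,"az":0},{"dx":0,"dy":0,"dz":0,"ax":0,"ay":0,"az":0},{"dx":0,"dy":0,"dz":0,"ax":0,"ay":0,"az":0},{"dx":0,"dy":0,"dz":0,"ax":0,"ay":0,"az":0},{"dx":0,"dy":0,"dz":0,"ax":0,"ay":0,"az":0},{"dx":0,"dy":0,"dz":0,"ax":0,"ay":0,"az":0},{"dx":0,"dy":0,"dz":0,"ax":0,"ay":0,"az":0},{"dx":0,"dy":0,"dz":0,"ax":0,"ay":0,"az":0},{"dx":0,"dy":0,"dz":0,"ax":0,"ay":0,"az":0}]'
python3 - <<'E'
from h import *
f=env.grab_frame("wrist");cv2.imwrite("pics/w8.png",f["image"]); print(env.observe()["contact_force"],env.observe()["position"])
E
```

```text
time_s: 13.6
position: [435.1, 217.8, 83.7]
eef_rot: [-0.0, 1.0, 0.023, 0.0]
contact_force: [-0.9, -0.7, 4.8]
grip_width: -0.3
[-0.95756207 -0.72880051  5.18052553] [435.10461299 217.83251461  83.67698741]
```

View pics/w8.png

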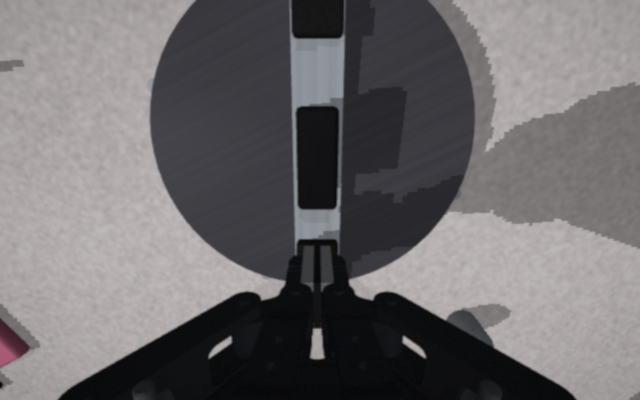

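The bar is unchanged with the fingers on the pad. Now up, over the grip, to the plain end.

```bash
python3 -m jog '[{"dx":0,"dy":0,"dz":-0.015,"ax":0,"ay":0,"az":0},{"dx":0,"dy":0,"dz":-0.04,"ax":0,"ay":0,"az":0},{"dx":0,"dy":0,"dz":-0.05,"ax":0,"ay":0,"az":0},{"dx":0,"dy":0,"dz":-0.05,"ax":0,"ay":0,"az":0},{"dx":0.03,"dy":0,"dz":-0.05,"ax":0,"ay":0,"az":0},{"dx":0.07,"dy":0,"dz":-0.05,"ax":0,"ay":0,"az":0},{"dx":0.105,"dy":0,"dz":-0.05,"ax":0,"ay":0,"az":0},{"dx":0.12,"dy":0,"dz":-0.05,"ax":0,"ay":0,"az":0},{"dx":0.12,"dy":0,"dz":-0.04,"ax":0,"ay":0,"az":0},{"dx":0.12,"dy":0,"dz":-0.025,"ax":0,"ay":0,"az":0},{"dx":0.12,"dy":0,"dz":-0.013,"ax":0,"ay":0,"az":0},{"dx":0.12,"dy":0,"dz":-0.007,"ax":0,"ay":0,"az":0},{"dx":0.12,"dy":0,"dz":-0.006,"ax":0,"ay":0,"az":0},{"dx":0.12,"dy":0,"dz":-0.006,"ax":0,"ay":0,"az":0}]'
python3 - <<'E'
from h import *
f=env.grab_frame("wrist");cv2.imwrite("pics/w9.png",f["image"]); go(555,223.2,84,2.6)
E
```

```text
time_s: 15.05
position: [554.8, 223.3, 89.4]
eef_rot: [0.0, 1.0, 0.023, -0.0]
contact_force: [-0.1, -0.1, -0.2]
grip_width: 0.1
d [0.     0.0001 0.0058] yaw 2.6 az -0.0 F [0.76 0.6  0.45] pos [554.9 223.3  89.8] t 15.1 w -0.4573428322059615
```

View pics/w9.png

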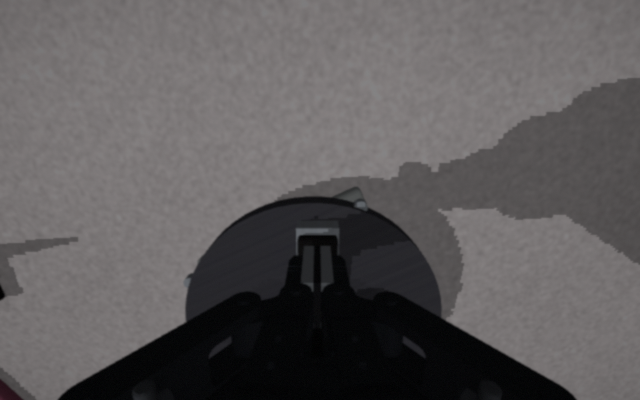

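Fingers are over the plain-end pad, with its edge at (318,238). Pressing.

```bash
python3 -m jog '[{"dx":0,"dy":0,"dz":0.002,"ax":0,"ay":0,"az":0},{"dx":0,"dy":0,"dz":0.004,"ax":0,"ay":0,"az":0},{"dx":0,"dy":0,"dz":0.005,"ax":0,"ay":0,"az":0},{"dx":0,"dy":0,"dz":0.005,"ax":0,"ay":0,"az":0}]'
```

```text
time_s: 15.5
position: [554.9, 223.2, 84.4]
eef_rot: [0.0, 1.0, 0.023, -0.0]
contact_force: [0.2, -0.2, -0.7]
grip_width: 0.6
```

```bash
python3 -m jog '[{"dx":0,"dy":0,"dz":0.0005,"ax":0,"ay":0,"az":0},{"dx":0,"dy":0,"dz":0.001,"ax":0,"ay":0,"az":0},{"dx":0,"dy":0,"dz":0.001,"ax":0,"ay":0,"az":0},{"dx":0,"dy":0,"dz":0.001,"ax":0,"ay":0,"az":0}]'
```

```text
time_s: 15.9
position: [555.0, 223.3, 83.7]
eef_rot: [0.0, 1.0, 0.023, 0.0]
contact_force: [-1.0, -0.5, 4.6]
grip_width: -0.1
```

```bash
python3 -m jog '[{"dx":0,"dy":0,"dz":0,"ax":0,"ay":0,"az":0},{"dx":0,"dy":0,"dz":0,"ax":0,"ay":0,"az":0},{"dx":0,"dy":0,"dz":0,"ax":0,"ay":0,"az":0},{"dx":0,"dy":0,"dz":0,"ax":0,"ay":0,"az":0},{"dx":0,"dy":0,"dz":0,"ax":0,"ay":0,"az":0},{"dx":0,"dy":0,"dz":0,"ax":0,"ay":0,"az":0},{"dx":0,"dy":0,"dz":0,"ax":0,"ay":0,"az":0},{"dx":0,"dy":0,"dz":0,"ax":0,"ay":0,"az":0},{"dx":0,"dy":0,"dz":0,"ax":0,"ay":0,"az":0},{"dx":0,"dy":0,"dz":0,"ax":0,"ay":0,"az":0},{"dx":0,"dy":0,"dz":0,"ax":0,"ay":0,"az":0},{"dx":0,"dy":0,"dz":0,"ax":0,"ay":0,"az":0}]'
python3 -c "
from bench import env
print(env.observe()['contact_force'],env.observe()['position'])"
```

```text
time_s: 17.1
position: [555.0, 223.2, 83.7]
eef_rot: [0.0, 1.0, 0.023, 0.0]
contact_force: [-2.2, -0.7, 6.2]
grip_width: 0.2
[-2.227355   -0.66360394  6.20620439] [554.98161099 223.24463208  83.67399618]
```

Both ends settle at 83.7 mm with about 5 N, so nest_1 is flat. I'll lift clear and check.

```bash
python3 -m jog '[{"dx":0,"dy":0,"dz":-0.015,"ax":0,"ay":0,"az":0},{"dx":0,"dy":0,"dz":-0.05,"ax":0,"ay":0,"az":0},{"dx":0,"dy":0,"dz":-0.1,"ax":0,"ay":0,"az":0},{"dx":0,"dy":0.05,"dz":-0.13,"ax":0,"ay":0,"az":0},{"dx":0,"dy":0.1,"dz":-0.13,"ax":0,"ay":0,"az":0},{"dx":0,"dy":0.15,"dz":-0.13,"ax":0,"ay":0,"az":0},{"dx":0,"dy":0.2,"dz":-0.13,"ax":0,"ay":0,"az":0},{"dx":0,"dy":0.25,"dz":-0.13,"ax":0,"ay":0,"az":0},{"dx":0,"dy":0.25,"dz":-0.13,"ax":0,"ay":0,"az":0},{"dx":0,"dy":0.25,"dz":-0.13,"ax":0,"ay":0,"az":0}]'
python3 - <<'E'
from h import *
f=env.grab_frame("top");s=env.grab_frame("scene")
a=cv2.resize(f["image"][150:245,215:325],(400,345),interpolation=cv2.INTER_CUBIC);b=cv2.resize(s["image"][165:245,355:455],(400,345),interpolation=cv2.INTER_CUBIC)
cv2.imwrite("pics/end.png",np.hstack([a,b])); cv2.imwrite("pics/endtop.png",f["image"])
E
```

```text
time_s: 18.1
position: [566.2, -27.9, 213.2]
eef_rot: [-0.0, 1.0, 0.021, -0.0]
contact_force: [0.2, -0.2, 0.3]
grip_width: -0.2
```

View pics/end.png

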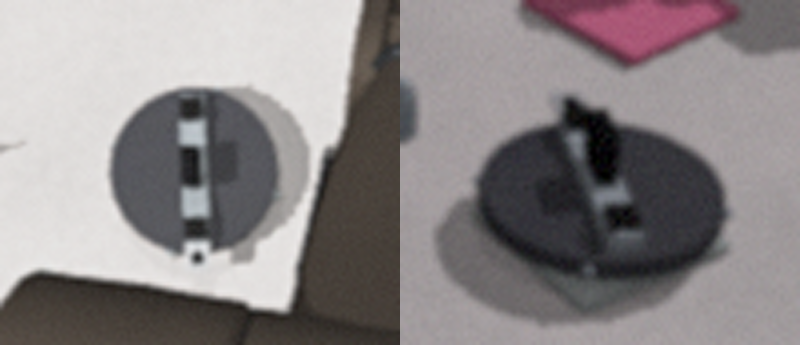

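View pics/endtop.png

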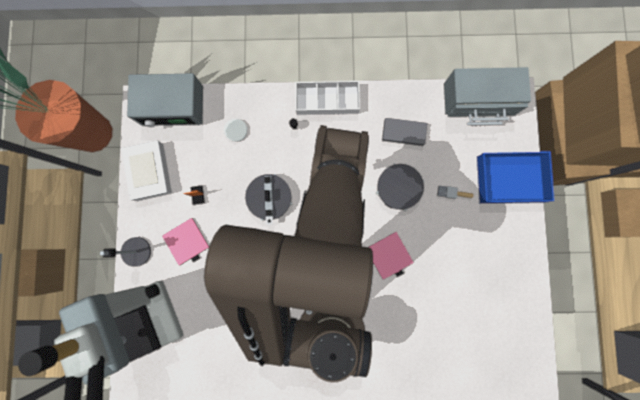

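The bar lies centred: in the crop its grip is at (190,165) and the disc centre at (193,169), about 2 mm off. The bystanders in view are where they were. Handing in.

```bash
python3 -c "
from bench import env
print(env.finish_job())"
```

```text
the job is handed in; nothing more can be done
None
```

I laid the straightedge across nest_1, the left disc. It did not rock there, so I left it on that disc and handed the job in at about 18 s. No verdict was reported.

- **Pressing:** I pressed the hole end first, then the plain end, holding each for at least 1 s at about 5–6 N. Both times the fingers settled at the same height, 83.7 mm, with about 0.5 mm of give, which is what the pad alone gives. nest_1 is therefore the flat disc. I did not test nest_2.
- **Last checks:** The top and scene pictures show the bar level and let go, its middle within about 3 mm of the disc's centre. The arm stood clear. The bystanders I could see had not moved. The arm hid the oil bottle and the objective in the last top view, so I did not recheck those two.
- **What went wrong:**
  - My first move was refused because rows need all six keys; nothing moved.
  - While lowering the bar I pressed it down with up to 47 N on the grip, because I sent two steps too many after contact. I backed off before letting go. The 20 N limit does not apply at the grip.
  - The camera estimates of the disc centre differed by a few millimetres between views, well inside the 20 mm allowed.

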